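# Push a drive bundle off the ledge into the collection chute

## Task

Drop the black bundle of old drives into the collection box: without lifting it, slide it along the white ledge until it bears gently against the red sprung stop, so that it lines up with the chute mouth, then push it slowly over the edge so that it falls right down into the box. The drives are delicate, so never push them hard, and leave the green bottle, the loupe and the red-capped marker in front of the ledge alone.

Things in the scene. Friction and masses are not known exactly. Their poses are not given: they have to be found in the camera images.
- bundle_center (a point): centre (half-way up) of the black rubber-banded bundle of 2.5 inch drives, 72 (its x) x 102 (its y) x 29 mm high, 0.11 to 0.23 kg, lying loose on the ledge, its long side along the ledge's y within 0.12 rad. It slides with 0.7 to 3 N. Delicate: a push over 18 N damages it; 5 to 8 N is ample on the stop. Tips down the chute once its centre is past the drop edge.
- ledge: fixed white ledge: level deck 100 mm above the desk, without rims. Origin: on the desk, below the middle of its drop edge. x points across the drop edge to the chute (away from the robot), y along the edge to the left, z up. The deck covers x -151 to -1, y -190 to +190 mm. The bundle starts with its centre at x -70 to -60, y -105 to -65 mm.
- box: fixed grey collection box directly beyond the drop edge, same origin and axes as ledge; it covers x 0 to 172, y -170 to +170 mm. Inside, a steep steel chute leads from the drop edge to the floor, 8 mm above the desk. A sliding plate level with the deck closes its top except for one mouth.
- green_bottle_center (a point): middle of a small green bottle, 36 mm across, 97 mm tall, standing on the desk in front of the ledge: leave alone
- loupe_center (a point): middle of a black eye loupe, 43 mm across, 38 mm tall, standing on the desk in front of the ledge: leave alone
- marker_center (a point): middle of a white marker with a red cap, 135 mm long, 16 mm thick, lying on the desk in front of the ledge: leave alone
- mouth_range (a point): point of the box at deck height on the drop edge, ledge y +30 mm. The plate is clamped by hand with the middle of its mouth within 40 mm (along y) of this point; just where is NOT reported: find it with the stop. Mouth 112 mm in y, 128 mm in x, between yellow cheeks and back wall 35 mm above the deck, beginning 2 mm past the edge; a bundle out of line jams on a cheek.
- stop_range (a point): box point at deck height; the face of the red stop, carried by the plate, is within 40 mm of it along y. It faces -y over the deck, x -105 to -5 mm, 4 to 34 mm up; a yellow bracket behind it is 39 mm high. It yields to +y 1 mm per 1.2 N, rigid after 8 mm, and springs back. A bundle just touching it is in line with the mouth to 3 mm (5 mm to spare each side): draw back before pushing over.
There are look-alikes about, which are no part of the job. Leave any pink or turquoise look-alike of the part that bears bundle_center alone.

How it is judged:
On the way:
1. the bundle, still on the ledge, bears against the sprung stop with at least 1.5 N (contact force between bundle and box above 1.5 N and x of bundle_center in the frame of ledge below -0.042 m and z of bundle_center in the frame of ledge above 0.105 m), for 0.2 s.
At the end, for the whole second after the job is handed in: the bundle is at rest inside the collection box, its centre at least 35 mm below the deck of the ledge (z of bundle_center in the frame of ledge below 0.065 m and x of bundle_center in the frame of ledge between 0.01 and 0.165 m and y of bundle_center in the frame of ledge between -0.165 and 0.165 m and linear speed of bundle below 0.02 m/s); the robot touches nothing.
It fails at once if the fingers or arm push the bundle with more than 18 N (contact force between any of the fingers, the arm and bundle above 18 N).
It fails at once if the bundle is lifted more than 15 mm off the ledge (z of bundle_center in the frame of ledge above 0.1295 m).
It fails at once if the bundle is flung along the ledge faster than 0.3 m/s (linear speed of bundle above 0.3 m/s and x of bundle_center in the frame of ledge below -0.03 m).
It fails at once if the bottle, the loupe or the marker is moved by more than 20 mm (distance of any of green_bottle_center, loupe_center, marker_center from where it was at the start of the episode above 0.02 m).
It also fails if it takes over 58 s, if anything falls off the work surface, if the arm or the gripper's body presses on something with over 40 N, if the wrist force passes 120 N, or if a joint passes its speed limit or range.

## Robot

A 6-joint arm with a two-finger parallel gripper is mounted at the origin on a cart in front of the work surface, level with it; the furniture and walls round the work are solid. World frame = base frame: x ahead of the robot, y to its left, z up, the work surface at z = 0. Lengths are in m, angles in rad, forces in N, time in s.
With the tool pointing down it reaches from about 0.375 to 0.9 m from the base axis. Payload 3.1 kg.
Tool frame: the origin (TCP) lies between the finger pads; the fingertips stand manip.nose_length ahead of it and the grasp point (between the pads) lies 5 mm behind it (manip.nose_length is the distance from the TCP to the fingertips, in m); z points along the fingers, y is the line along which they close (so a half turn about z gives the same grasp; the last joint's range is limited). The gripper opens to 85 mm and grips with 20 to 120 N. Pads are 22 mm wide; open, the fingers measure 114 mm over their backs; the gripper's body (76 mm by 85 mm) begins 54 mm behind the grasp point. The pads swing forward as they close: fully open they stand 13 mm farther back than shut.
Start: joints at [1.022, 0.527, 1.433, -0, 1.181, -0.178], TCP at [0.226, 0.583, 0.245] pointing down, gripper open.
Joint ranges: [-3.08, 3.08], [-0.75, 2.2], [0.22, 2.44], [-1.43, 4.57], [0, 2.65], [-2.85, 2.85]. Speed limits (rad/s): [2.79, 2.79, 3.14, 3.14, 3.14, 3.14].

## Interface

Orientations are given as a unit quaternion [x, y, z, w].
In Python, from station import monitor, eyes, job, manip gives the robot as it stands.
- The arm moves only by the shell command python3 -m pendant 'ROWS' [FORCE]. ROWS is JSON, a list that holds one entry, the list of rows, each a list of 7 numbers: the shift along the tool's x, y, z as a fraction of full scale, then the turn, a rotation vector about the tool's x, y, z as a fraction of full scale, then the opening, from 0 (shut) to 1 (fully open). A call has 1 to 20 rows; each row shifts and turns the commanded pose from where the row before left it, along the tool's axes as they then stand; what a row does not reach is not made up. Full scale, the value 1, is 800 mm for a shift and 0.12 rad for a turn. A row lasts 1/10 s, in which the tool goes at most 50 mm and 8.59 degrees, less where a joint would pass 70% of its speed; a pose out of reach is approached as far as the arm can. A call with a number of a shift or a turn outside -1 to 1 is refused whole. A call with a gripper value outside its range is refused whole. The fingers move at their own pace and stop on an object; FORCE is the grip in N (left out, the last holds). Time passes only in rows, so rows that do not move let the fingers close. It gives the time, the measured TCP pose, the force, the opening and the grip force at its end, in the units of the state.
- monitor.sense(): the state, without advancing time (a new reading comes with each control period).
- eyes.snapshot(name): name is "scene" or "top" or "wrist"; returns a dict with "pixels" (420x560x3 uint8, red, green, blue), "depth" (420x560 float32, m along the optical axis (not along the pixel's ray), 0 where there is no reading), "intrinsics" (3x3 intrinsics, pixels), "eye" and "attitude" of the camera in the world. Camera axes: x right, y down, z forward; pixel columns grow to the right and rows downward; lengths in m; the calibration is good to about 2 mm. A picture is of the moment at which its call begins.
- job.sign_off(): hands the job in; it is judged then, once.
The state is a dict: "t": time; "q": joint angles; "qd": joint speeds; "tau": joint torques, N m; "tcp_pos": TCP position; "tool_rot": TCP orientation; "force": force on the tool from outside, world axes, zero at the start; "ft_torque": the same for the moment, N m; "finger_gap": opening from 0.0 (shut) to 1.0 (fully open); "gripper_force": force on a finger pad.
Only numpy, scipy, OpenCV 4.12 (cv2) and the standard library are available. Lean on these libraries where they do the work, as an engineer would, in place of code of your own. Each camera call takes 0.05 s, during which the arm holds its last target. There are 200 camera calls.

## Working session

There is one attempt and no reset: what is moved stays moved. The work goes in short steps, Python scripts to look and compute and a shell command to move; the robot and the scene stay as the last step left them, time stands still between calls to the robot, and variables do not carry over. Pictures are saved under pics/ and viewed, at most 10 in all, crops included, and the job is handed in when it is done.

```bash
mkdir -p pics; ls; cat > h.py <<'E'
import numpy as np,cv2
from station import monitor,eyes,job,manip
from scipy.spatial.transform import Rotation as R
def snap(n,f=None):
    s=eyes.snapshot(n)
    if f: cv2.imwrite(f'pics/{f}.png',cv2.cvtColor(s['pixels'],cv2.COLOR_RGB2BGR))
    K=np.array(s['intrinsics']);d=s['depth'];v,u=np.mgrid[:d.shape[0],:d.shape[1]]
    P=np.stack([(u-K[0,2])/K[0,0]*d,(v-K[1,2])/K[1,1]*d,d],-1)
    A=np.array(s['attitude']);A=A if A.shape==(3,3) else R.from_quat(A).as_matrix()
    W=P@A.T+np.array(s['eye']); W[d==0]=np.nan
    return s['pixels'],W,s
E
python3 - <<'E'
from h import *
for n in('top','scene'):
    p,W,s=snap(n,n+'1');np.savez(n,p=p,W=W);print(n,s['eye'],s['attitude'])
print(manip.nose_length,monitor.sense())
E
```

```text
pics
top [ 0.36789881 -0.01742168  1.16998378] [ 0.71233335 -0.69825974  0.03919687 -0.0589757 ]
scene [ 0.03211101 -0.67478614  1.00198049] [ 0.89227418 -0.26840558  0.11047966 -0.34583157]
0.014 {'t': 0.1, 'q': array([ 1.02246988e+00,  5.28381507e-01,  1.43379794e+00,  1.40620967e-05,
        1.18139610e+00, -1.78487409e-01]), 'qd': array([-9.03234852e-06, -2.38095436e-03, -3.45315834e-03,  8.44252174e-04,
       -1.52720446e-04,  1.76183403e-04]), 'tau': array([ 1.91263052e-04, -4.43303955e+01, -1.78586411e+01, -1.95500552e-04,
        3.98400807e-03, -2.44686430e-05]), 'tcp_pos': array([0.22554557, 0.58221229, 0.24441878]), 'tool_rot': array([ 1.83869964e-01,  9.82950077e-01, -9.24388038e-04, -3.58498783e-04]), 'force': array([0.00583433, 0.16140046, 0.24254486]), 'ft_torque': array([-0.05841868,  0.01619718, -0.0110006 ]), 'gripper_force': 0.0, 'finger_gap': 0.9992708806133471}
```

View pics/top1.png

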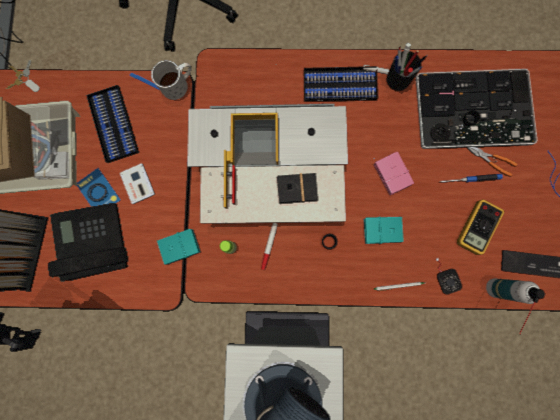

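View pics/scene1.png

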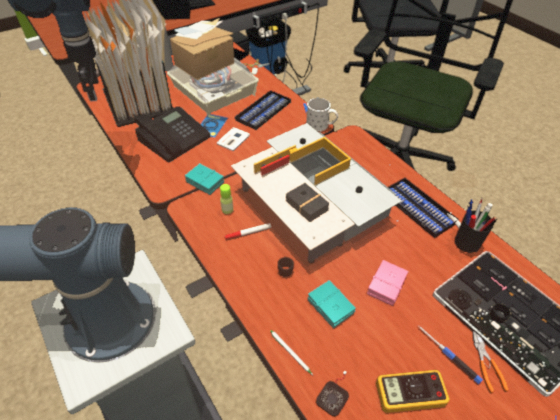

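The top view shows the bundle at (297,188), the red stop at (233,185), the mouth at (255,138), the bottle at (228,247), the marker at (270,247) and the loupe at (330,241). Pushing the bundle to the stop means moving image-left, which is +y.

```bash
python3 - <<'E'
from h import *
z=np.load('top.npz');p=z['p'].astype(int);W=z['W']
hsv=cv2.cvtColor(z['p'],cv2.COLOR_RGB2HSV)
v,u=np.mgrid[:420,:560]
def roi(a,b,c,d):return (u>=a)&(u<b)&(v>=c)&(v<d)
def rect(n,m):
    P=W[m];P=P[np.isfinite(P).all(1)];r=cv2.minAreaRect((P[:,:2]*1000).astype(np.float32))
    print(n,len(P),'z',np.median(P[:,2]).round(4),'rect',np.round(r[0],1),np.round(r[1],1),round(r[2],2))
    return r
Z=W[...,2]
r=rect('deck',roi(195,350,155,228)&(abs(Z-.1)<.012)&(hsv[...,1]<60)&(hsv[...,2]>150)); print(cv2.boxPoints(r))
r=rect('plate+',roi(180,355,95,228)&(abs(Z-.1)<.015)&(hsv[...,1]<60)&(hsv[...,2]>120)); print(cv2.boxPoints(r))
r=rect('bundle',roi(265,330,165,210)&(Z>.12)); print(cv2.boxPoints(r))
r=rect('red',roi(215,245,145,215)&(hsv[...,1]>150)&((hsv[...,0]<8)|(hsv[...,0]>172))&(Z>.11)); print(cv2.boxPoints(r))
r=rect('yellow',roi(215,285,105,215)&(hsv[...,1]>120)&(hsv[...,0]>15)&(hsv[...,0]<35)&(Z>.11)); print(cv2.boxPoints(r))
rect('bottle',roi(215,240,235,258)&(Z>.03))
rect('loupe',roi(318,342,230,252)&(Z>.02))
rect('marker',roi(255,285,220,275)&(Z>.006)&(Z<.04))
for uu,vv in((340,170),(340,215),(210,215),(300,215),(300,188),(230,190),(340,150)):print(uu,vv,W[vv,uu].round(3))
E
```

```text
deck 7323 z 0.0991 rect [571.8  41.1] [182.1 405.8] 1.12
[[ 476.83328  242.24274]
 [ 484.7421  -163.50842]
 [ 666.80237 -159.95972]
 [ 658.89355  245.79144]]
plate+ 12838 z 0.0984 rect [643.   52.5] [323.6 426.1] 1.79
[[ 474.5816   260.41614]
 [ 487.9085  -165.52287]
 [ 811.35956 -155.40262]
 [ 798.03265  270.53638]]
bundle 1067 z 0.1284 rect [569.  -29.1] [ 72.8 101.5] 5.5
[[527.8935    17.882772]
 [537.6163   -83.14403 ]
 [610.0815   -76.170006]
 [600.3587    24.856796]]
red 88 z 0.1329 rect [574.3 135.7] [98.5  7.1] 2.68
[[524.94293 137.00208]
 [525.27704 129.86075]
 [623.7056  134.46503]
 [623.3715  141.60635]]
yellow 695 z 0.1335 rect [639.5  92.6] [137.1 250.9] 90.0
[[514.03754   24.03032 ]
 [764.9074    24.019897]
 [764.91315  161.10065 ]
 [514.0433   161.11107 ]]
bottle 160 z 0.0935 rect [416.6 152.7] [30.4 30.9] 21.95
loupe 81 z 0.0358 rect [ 438.9 -120.4] [38.6 40.9] 0.87
marker 251 z 0.013 rect [420.1  33. ] [ 42.3 133.5] 74.83
340 170 [ 0.622 -0.141  0.102]
340 215 [ 0.503 -0.142  0.098]
210 215 [0.497 0.198 0.098]
300 215 [ 0.501 -0.038  0.099]
300 188 [ 0.566 -0.036  0.13 ]
230 190 [0.564 0.148 0.098]
340 150 [ 0.678 -0.142  0.096]
```

```bash
python3 - <<'E'
from h import *
z=np.load('top.npz');W=z['W'];hsv=cv2.cvtColor(z['p'],cv2.COLOR_RGB2HSV)
Z=W[...,2]
m=(abs(Z-.1)<.012)&(hsv[...,1]<60)
def line(pts,n):
    f=cv2.fitLine(np.float32(pts),cv2.DIST_HUBER,0,.001,.001).ravel();print(n,f[2:].round(4),'deg',np.degrees(np.arctan2(f[1],f[0])).round(2))
front=[];back=[]
for u in range(207,342):
    vs=[v for v in range(200,232) if m[v,u]]
    if vs: front.append(W[max(vs),u,:2])
line(front,'front')
for u in list(range(195,225))+list(range(282,342)):
    vs=[v for v in range(98,130) if m[v,u]]
    if vs: back.append(W[min(vs),u,:2])
line(back,'back')
R_=[W[v,max(u for u in range(320,352) if m[v,u]),:2] for v in range(172,215)];line(R_,'right')
L_=[W[v,min(u for u in range(190,215) if m[v,u]),:2] for v in range(172,215)];line(L_,'left')
# yellow/red
y=(hsv[...,1]>120)&(hsv[...,0]>15)&(hsv[...,0]<35)&(Z>.12)
for n,(a,b,c,d) in dict(cheekR=(270,285,118,160),cheekL=(222,238,118,160),bracket=(218,235,168,208)).items():
    P=W[c:d,a:b][y[c:d,a:b]];print(n,len(P));line(P[:,:2],n)
E
```

```text
front [0.4828 0.0352] deg -88.24
back [0.7987 0.0745] deg -87.38
right [ 0.5636 -0.1513] deg 1.77
left [0.5548 0.224 ] deg 2.91
cheekR 84
cheekR [0.6851 0.0264] deg 2.44
cheekL 190
cheekL [0.6909 0.1448] deg -2.75
bracket 121
bracket [0.5682 0.1547] deg 2.22
```

```bash
cat >> h.py <<'E'
O=np.array([.633,.0385]);Y=0.0384
def st(tag=''):
    s=monitor.sense();c,sn=np.cos(Y),np.sin(Y);d=s['tcp_pos'][:2]-O
    M=R.from_quat(s['tool_rot']).as_matrix();f=s['force']
    print(tag,'t',round(s['t'],2),'ledge',np.round([c*d[0]+sn*d[1],-sn*d[0]+c*d[1]],4),'z',s['tcp_pos'][2].round(4),'toolx yaw rel deg',np.degrees(np.arctan2(M[1,0],M[0,0])-Y).round(2),'tilt',M[:,2].round(3),'F ledge',np.round([c*f[0]+sn*f[1],-sn*f[0]+c*f[1],f[2]],2),'gap',round(s['finger_gap'],2),'q6',round(s['q'][5],2))
E
python3 -m pendant '[[[0,0,0,0,0,0.969,0.5],[0,0,0,0,0,0.969,0.5],[0,0,0,0,0,0.969,0.5],[0,0,0,0,0,0.969,0.5],[0,0,0,0,0,0.969,0.5],[0,0,0,0,0,0.969,0.5],[0,0,0,0,0,0.969,0.5],[0,0,0,0,0,0.969,0.5],[0,0,0,0,0,0.969,0.5],[0,0,0,0,0,0.969,0.5],[0,0,0,0,0,0,0.5]]]'; python3 -c "from h import *;st()"
```

```text
t: 1.2
tcp_pos: [0.2257, 0.5824, 0.2448]
tool_rot: [0.693, 0.721, -0.001, 0.0]
force: [1.0, 1.4, -0.2]
finger_gap: 0.501
gripper_force: 0.0
 t 1.2 ledge [-0.3862  0.5592] z 0.2448 toolx yaw rel deg 90.0 tilt [-0.001 -0.001 -1.   ] F ledge [ 1.01  1.38 -0.19] gap 0.5 q6 0.98
```

```bash
python3 -m pendant '[[[-0.0496,0.0222,0,0,0,0,0.5],[-0.0496,0.0222,0,0,0,0,0.5],[-0.0496,0.0222,0,0,0,0,0.5],[-0.0496,0.0222,0,0,0,0,0.5],[-0.0496,0.0222,0,0,0,0,0.5],[-0.0496,0.0222,0,0,0,0,0.5],[-0.0496,0.0222,0,0,0,0,0.5],[-0.0496,0.0222,0,0,0,0,0.5],[-0.0496,0.0222,0,0,0,0,0.5],[-0.0496,0.0222,0,0,0,0,0.5],[-0.0496,0.0222,0,0,0,0,0.5],[-0.0496,0.0222,0,0,0,0,0.5],[-0.0496,0.0222,0,0,0,0,0.5],[-0.0496,0.0222,0,0,0,0,0.5],[-0.0496,0.0222,0,0,0,0,0.5],[-0.0496,0.0222,0,0,0,0,0.5],[-0.0496,0.0222,0,0,0,0,0.5],[-0.0496,0.0222,0,0,0,0,0.5],[0,0,0,0,0,0,0.5],[0,0,0,0,0,0,0.5]]]'; python3 -c "
from h import *
st();snap('wrist','w1')"
```

```text
t: 3.2
tcp_pos: [0.5723, -0.1195, 0.2447]
tool_rot: [0.694, 0.72, -0.0, -0.001]
force: [-0.1, 0.4, -0.1]
finger_gap: 0.502
gripper_force: 0.0
 t 3.2 ledge [-0.0667 -0.1555] z 0.2447 toolx yaw rel deg 89.98 tilt [-0.001  0.001 -1.   ] F ledge [-0.13  0.44 -0.1 ] gap 0.5 q6 -0.44
```

View pics/w1.png

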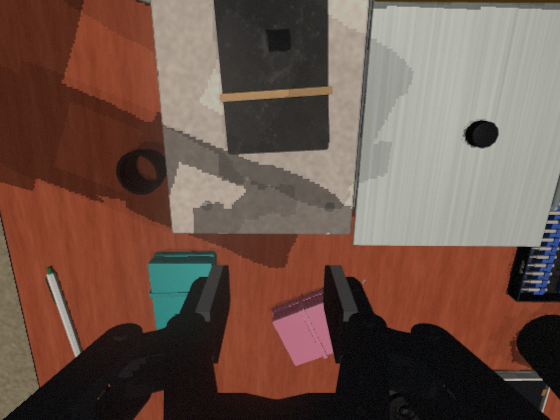

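The wrist view shows the bundle's near face at about (227–329,152). The fingers straddle its midline at column ~277, and the drop edge runs parallel on the right at column ~360. The yaw agrees, so I descend.

```bash
python3 -m pendant '[[[0,0,0.03,0,0,0,0.5],[0,0,0.03,0,0,0,0.5],[0,0,0.03,0,0,0,0.5],[0,0,0.03,0,0,0,0.5],[0,0,0.02,0,0,0,0.5],[0,0,0.0162,0,0,0,0.5],[0,0,0,0,0,0,0.5],[0,0,0,0,0,0,0.5],[0,0,0,0,0,0,0.5]]]' >/dev/null; python3 -c "
from h import *
st()"
python3 -m pendant '[[[0.005,0,0,0,0,0,0.5],[0.005,0,0,0,0,0,0.5],[0.005,0,0,0,0,0,0.5],[0.005,0,0,0,0,0,0.5],[0.004,0,0,0,0,0,0.5],[0.004,0,0,0,0,0,0.5],[0.004,0,0,0,0,0,0.5],[0.004,0,0,0,0,0,0.5],[0.004,0,0,0,0,0,0.5],[0.004,0,0,0,0,0,0.5],[0.004,0,0,0,0,0,0.5]]]'>/dev/null;  python3 -c "
from h import *
st()"
```

```text
t 4.15 ledge [-0.0657 -0.1548] z 0.1214 toolx yaw rel deg 90.03 tilt [ 0.002 -0.001 -1.   ] F ledge [0.58 0.1  0.44] gap 0.5 q6 -0.43
 t 5.25 ledge [-0.0665 -0.1163] z 0.1203 toolx yaw rel deg 89.99 tilt [-0. -0. -1.] F ledge [-0.23 -0.99 -0.06] gap 0.5 q6 -0.37
```

```bash
python3 -m pendant '[[[0.004,0,0,0,0,0,0.5],[0.004,0,0,0,0,0,0.5],[0.004,0,0,0,0,0,0.5],[0.004,0,0,0,0,0,0.5],[0.004,0,0,0,0,0,0.5],[0.004,0,0,0,0,0,0.5],[0.004,0,0,0,0,0,0.5],[0.004,0,0,0,0,0,0.5],[0.004,0,0,0,0,0,0.5],[0.004,0,0,0,0,0,0.5],[0.004,0,0,0,0,0,0.5],[0.004,0,0,0,0,0,0.5],[0.004,0,0,0,0,0,0.5],[0.004,0,0,0,0,0,0.5],[0.004,0,0,0,0,0,0.5],[0.004,0,0,0,0,0,0.5],[0.004,0,0,0,0,0,0.5],[0.004,0,0,0,0,0,0.5],[0.004,0,0,0,0,0,0.5],[0.004,0,0,0,0,0,0.5]]]'>/dev/null; cat > m.py <<'E'
from h import *
import sys
def meas(n,f=None):
    st(); p,W,s=snap(n,f);hsv=cv2.cvtColor(p,cv2.COLOR_RGB2HSV);c,sn=np.cos(Y),np.sin(Y)
    D=W[...,:2]-O;lx=c*D[...,0]+sn*D[...,1];ly=-sn*D[...,0]+c*D[...,1];Z=W[...,2]
    m=(Z>.118)&(Z<.136)&(hsv[...,2]<90)&(lx>-.14)&(lx<.13)&(ly>-.15)&(ly<.11)
    k=cv2.connectedComponentsWithStats(m.astype(np.uint8));i=1+np.argmax(k[2][1:,4]);m=k[1]==i
    P=np.c_[lx[m],ly[m]]*1000;r=cv2.minAreaRect(P.astype(np.float32));print('bundle',len(P),np.round(r[0],1),np.round(r[1],1),round(r[2],2),'ymin/max',np.percentile(P[:,1],[1,99]).round(1),'x',np.percentile(P[:,0],[1,99]).round(1))
    rd=(hsv[...,1]>150)&((hsv[...,0]<8)|(hsv[...,0]>172))&(Z>.11)&(lx>-.12)&(lx<0)&(ly>0)
    if rd.sum():
        print('red y',np.percentile(ly[rd]*1000,[2,50,98]).round(1))
meas(*sys.argv[1:])
E
python3 m.py top t2
```

```text
t 7.25 ledge [-0.0664 -0.0522] z 0.1204 toolx yaw rel deg 89.99 tilt [ 0. -0. -1.] F ledge [ 0.05 -0.22 -1.59] gap 0.5 q6 -0.26
bundle 65 [127.6  45.7] [  5.2 107.9] 0.57 ymin/max [-6.8 99.5] x [125.1 129.6]
red y [ 95.9  98.7 661. ]
```

```bash
python3 -c "
from h import *
a=snap('scene')[0][110:270,210:420];b=snap('wrist')[0]
b=cv2.resize(b,(400,300));a=cv2.resize(a,(394,300))
cv2.imwrite('pics/c2.png',cv2.cvtColor(np.hstack([a,b]),cv2.COLOR_RGB2BGR))"
```

```text
(no output)
```

View pics/c2.png

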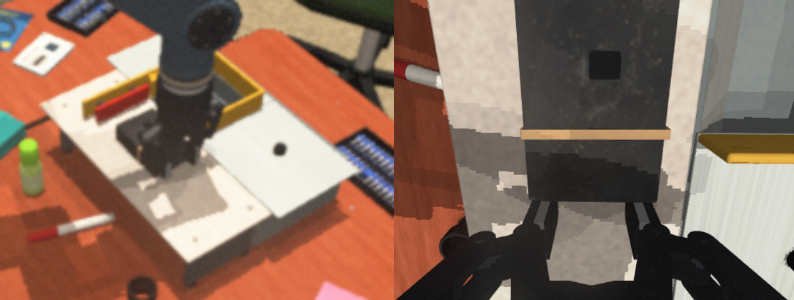

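The left half shows the bundle upright and moving along the deck towards the red stop. In the right half both fingers are on its near face (row ~200), and it has squared up. I keep pushing, more slowly.

```bash
python3 -m pendant '[[[0.003,0,0,0,0,0,0.5],[0.003,0,0,0,0,0,0.5],[0.003,0,0,0,0,0,0.5],[0.003,0,0,0,0,0,0.5],[0.003,0,0,0,0,0,0.5],[0.003,0,0,0,0,0,0.5],[0.003,0,0,0,0,0,0.5],[0.003,0,0,0,0,0,0.5],[0.003,0,0,0,0,0,0.5],[0.003,0,0,0,0,0,0.5],[0,0,0,0,0,0,0.5]]]'>/dev/null; python3 -c "from h import *;st()"
python3 -m pendant '[[[0.0015,0,0,0,0,0,0.5],[0.0015,0,0,0,0,0,0.5],[0.0015,0,0,0,0,0,0.5],[0.0015,0,0,0,0,0,0.5]]]'>/dev/null; python3 -c "from h import *;st()"
```

```text
t 8.5 ledge [-0.0664 -0.0279] z 0.1204 toolx yaw rel deg 89.99 tilt [ 0.  0. -1.] F ledge [ 0.34 -0.92 -0.39] gap 0.5 q6 -0.22
 t 8.9 ledge [-0.0664 -0.0237] z 0.1203 toolx yaw rel deg 89.98 tilt [-0. -0. -1.] F ledge [ 0.42 -1.75  0.21] gap 0.5 q6 -0.21
```

```bash
for i in 1 2 3; do python3 -m pendant '[[[0.0013,0,0,0,0,0,0.5],[0.0013,0,0,0,0,0,0.5],[0,0,0,0,0,0,0.5]]]'>/dev/null; python3 -c "from h import *;st()"; done
```

```text
t 9.2 ledge [-0.0664 -0.0213] z 0.1204 toolx yaw rel deg 89.99 tilt [ 0.  0. -1.] F ledge [-0.91 -1.28  1.39] gap 0.5 q6 -0.21
 t 9.5 ledge [-0.0664 -0.0193] z 0.1204 toolx yaw rel deg 89.99 tilt [ 0.  0. -1.] F ledge [-0.33 -1.46  0.85] gap 0.5 q6 -0.21
 t 9.8 ledge [-0.0664 -0.0172] z 0.1204 toolx yaw rel deg 89.98 tilt [ 0.  0. -1.] F ledge [-0.73 -1.65  1.14] gap 0.5 q6 -0.2
```

```bash
for i in 1 2 3; do python3 -m pendant '[[[0.0013,0,0,0,0,0,0.5],[0,0,0,0,0,0,0.5]]]'>/dev/null; python3 -c "from h import *;st()"; done
```

```text
t 10.0 ledge [-0.0664 -0.0162] z 0.1204 toolx yaw rel deg 89.99 tilt [ 0.  0. -1.] F ledge [ 0.97 -2.76  1.43] gap 0.5 q6 -0.2
 t 10.2 ledge [-0.0664 -0.0153] z 0.1204 toolx yaw rel deg 89.99 tilt [ 0. -0. -1.] F ledge [-0.42 -2.2   1.32] gap 0.51 q6 -0.2
 t 10.4 ledge [-0.0664 -0.0144] z 0.1204 toolx yaw rel deg 89.99 tilt [ 0. -0. -1.] F ledge [-0.28 -2.9   1.51] gap 0.5 q6 -0.2
```

```bash
for i in 1 2 3; do python3 -m pendant '[[[0.0013,0,0,0,0,0,0.5],[0,0,0,0,0,0,0.5]]]'>/dev/null; python3 -c "from h import *;st()"; done; python3 -m pendant '[[[0,0,0,0,0,0,0.5],[0,0,0,0,0,0,0.5],[0,0,0,0,0,0,0.5]]]'>/dev/null; python3 -c "from h import *;st()"
```

```text
t 10.6 ledge [-0.0664 -0.0135] z 0.1204 toolx yaw rel deg 90.0 tilt [ 0.    -0.001 -1.   ] F ledge [ 0.02 -4.79  1.85] gap 0.5 q6 -0.19
 t 10.8 ledge [-0.0664 -0.0126] z 0.1204 toolx yaw rel deg 90.0 tilt [-0.    -0.001 -1.   ] F ledge [-0.35 -5.97  1.97] gap 0.5 q6 -0.19
 t 11.0 ledge [-0.0664 -0.0119] z 0.1204 toolx yaw rel deg 90.0 tilt [ 0.    -0.001 -1.   ] F ledge [-0.13 -6.25  1.45] gap 0.5 q6 -0.19
 t 11.3 ledge [-0.0664 -0.0119] z 0.1204 toolx yaw rel deg 90.0 tilt [-0.    -0.001 -1.   ] F ledge [-1.09 -5.45  1.37] gap 0.5 q6 -0.19
```

That holds about 4 N on the stop for over 0.5 s. Next I draw back slowly, lift, and look.

```bash
python3 -m pendant '[[[-0.002,0,0,0,0,0,0.5],[-0.002,0,0,0,0,0,0.5],[-0.004,0,0,0,0,0,0.5],[-0.015,0,0,0,0,0,0.5],[-0.03,0,0,0,0,0,0.5],[0,0,-0.03,0,0,0,0.5],[0,0,-0.05,0,0,0,0.5],[0,0,-0.05,0,0,0,0.5],[-0.05,0,-0.04,0,0,0,0.5],[-0.05,-0.03,0,0,0,0,0.5],[-0.05,-0.03,0,0,0,0,0.5],[0,0,0,0,0,0,0.5]]]'>/dev/null; python3 m.py top t3
```

```text
t 12.5 ledge [-0.1167 -0.1772] z 0.2558 toolx yaw rel deg 89.64 tilt [-0.001 -0.001 -1.   ] F ledge [0.08 0.32 0.37] gap 0.49 q6 -0.5
bundle 605 [-66.8  68.9] [57.2 73.8] 89.23 ymin/max [40.3 97.3] x [-97.8 -31.3]
red y [ 96.4  99.  550.5]
```

```bash
python3 -c "
import cv2
a=cv2.imread('pics/t3.png')[90:270,170:370];cv2.imwrite('pics/t3c.png',cv2.resize(a,None,fx=3,fy=3))"
```

```text
(no output)
```

View pics/t3c.png

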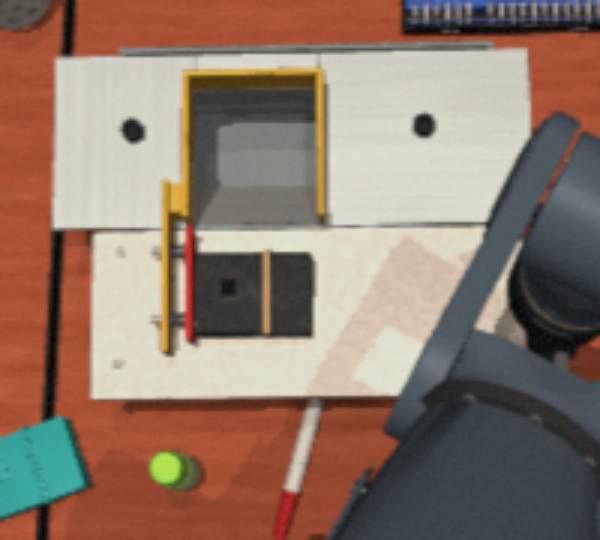

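The crop shows the bundle (193–313, 253–337) square against the red stop at column 190, and in line with the mouth (columns 190–318). Next I turn the tool a quarter turn for the push across the edge.

```bash
python3 -m pendant '[[[0,0,0,0,0,0.935,0.6],[0,0,0,0,0,0.935,0.6],[0,0,0,0,0,0.935,0.6],[0,0,0,0,0,0.935,0.6],[0,0,0,0,0,0.935,0.6],[0,0,0,0,0,0.935,0.6],[0,0,0,0,0,0.935,0.6],[0,0,0,0,0,0.935,0.6],[0,0,0,0,0,0.935,0.6],[0,0,0,0,0,0.935,0.6],[0,0,0,0,0,0.935,0.6],[0,0,0,0,0,0.935,0.6],[0,0,0,0,0,0.935,0.6],[0,0,0,0,0,0.935,0.6],[0,0,0,0,0,0,0.6],[0,0,0,0,0,0,0.6]]]'>/dev/null; python3 -c "from h import *;st()"
```

```text
t 14.15 ledge [-0.1142 -0.1719] z 0.2554 toolx yaw rel deg 0.18 tilt [-0.     0.001 -1.   ] F ledge [-0.67 -1.11 -0.  ] gap 0.6 q6 1.07
```

```bash
python3 -m pendant '[[[-0.0045,-0.0454,0,0,0,0,0.6],[-0.0045,-0.0454,0,0,0,0,0.6],[-0.0045,-0.0454,0,0,0,0,0.6],[-0.0045,-0.0454,0,0,0,0,0.6],[-0.0045,-0.0454,0,0,0,0,0.6],[-0.0045,-0.0454,0,0,0,0,0.6],[0,0,0,0,0,0.026,0.6],[0,0,0,0,0,0,0.6],[0,0,0,0,0,0,0.6]]]'>/dev/null; python3 -c "
from h import *
st();snap('wrist','w3')"
```

```text
t 15.05 ledge [-0.1356  0.0448] z 0.2556 toolx yaw rel deg -0.16 tilt [ 0. -0. -1.] F ledge [-0.13 -0.83 -0.44] gap 0.6 q6 1.47
```

View pics/w3.png

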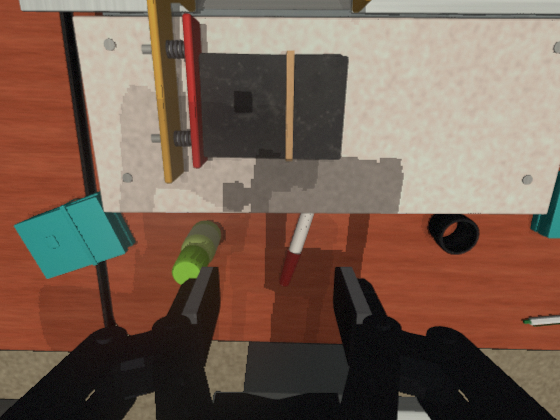

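The wrist view shows the bundle at (202–345, 53–160), touching the stop and centred on the fingers (column ~275). I descend in front of it and push slowly.

```bash
python3 -m pendant '[[[0,-0.0005,0.03,0,0,0,0.6],[0,-0.0005,0.03,0,0,0,0.6],[0,-0.0005,0.03,0,0,0,0.6],[0,0,0.03,0,0,0,0.6],[0,0,0.03,0,0,0,0.6],[0,0,0.018,0,0,0,0.6],[0,0,0,0,0,0,0.6],[0,0,0,0,0,0,0.6]]]'>/dev/null; python3 -c "from h import *;st()"
python3 -m pendant '[[[0.004,0,0,0,0,0,0.6],[0.004,0,0,0,0,0,0.6],[0.004,0,0,0,0,0,0.6],[0.004,0,0,0,0,0,0.6],[0.003,0,0,0,0,0,0.6],[0.003,0,0,0,0,0,0.6],[0.003,0,0,0,0,0,0.6],[0.003,0,0,0,0,0,0.6],[0.003,0,0,0,0,0,0.6],[0.003,0,0,0,0,0,0.6],[0.003,0,0,0,0,0,0.6],[0.003,0,0,0,0,0,0.6],[0.003,0,0,0,0,0,0.6]]]'>/dev/null;  python3 -c "from h import *;st()"
```

```text
t 15.9 ledge [-0.1355  0.0456] z 0.1212 toolx yaw rel deg -0.27 tilt [-0. -0. -1.] F ledge [ 0.55 -0.64 -0.61] gap 0.6 q6 1.47
 t 17.2 ledge [-0.1031  0.0464] z 0.1209 toolx yaw rel deg -0.18 tilt [-0.003 -0.    -1.   ] F ledge [-2.27 -1.28  0.62] gap 0.6 q6 1.48
```

Force is about 2 N, so the bundle is sliding. I carry on in short bites and watch the force as its front enters the mouth.

```bash
for i in 1 2 3; do python3 -m pendant '[[[0.003,0,0,0,0,0,0.6],[0.003,0,0,0,0,0,0.6],[0.003,0,0,0,0,0,0.6],[0.003,0,0,0,0,0,0.6]]]'>/dev/null;  python3 -c "from h import *;st()"; done
```

```text
t 17.6 ledge [-0.0915  0.0464] z 0.1211 toolx yaw rel deg -0.19 tilt [ 0.  0. -1.] F ledge [-1.25 -0.86 -1.29] gap 0.6 q6 1.48
 t 18.0 ledge [-0.0821  0.0464] z 0.1212 toolx yaw rel deg -0.19 tilt [ 0. -0. -1.] F ledge [-1.31 -0.95 -0.73] gap 0.6 q6 1.48
 t 18.4 ledge [-0.0727  0.0463] z 0.1212 toolx yaw rel deg -0.19 tilt [-0. -0. -1.] F ledge [-0.98 -1.78 -0.53] gap 0.6 q6 1.48
```

```bash
for i in 1 2 3 4; do python3 -m pendant '[[[0.003,0,0,0,0,0,0.6],[0.003,0,0,0,0,0,0.6],[0.003,0,0,0,0,0,0.6],[0.003,0,0,0,0,0,0.6]]]'>/dev/null;  python3 -c "from h import *;st()"; done; python3 -c "
from h import *
a=snap('scene')[0][110:270,210:420];b=snap('wrist')[0]
b=cv2.resize(b,(400,300));a=cv2.resize(a,(394,300))
cv2.imwrite('pics/c4.png',cv2.cvtColor(np.hstack([a,b]),cv2.COLOR_RGB2BGR))"
```

```text
t 18.8 ledge [-0.0631  0.0463] z 0.1212 toolx yaw rel deg -0.19 tilt [-0. -0. -1.] F ledge [-2.93 -0.41 -0.27] gap 0.6 q6 1.49
 t 19.2 ledge [-0.0535  0.0463] z 0.1212 toolx yaw rel deg -0.19 tilt [-0. -0. -1.] F ledge [-1.97 -0.76  1.48] gap 0.6 q6 1.49
 t 19.6 ledge [-0.044   0.0463] z 0.1212 toolx yaw rel deg -0.19 tilt [-0. -0. -1.] F ledge [-3.2  -0.67  2.73] gap 0.6 q6 1.49
 t 20.0 ledge [-0.0343  0.0464] z 0.1213 toolx yaw rel deg -0.19 tilt [-0.  0. -1.] F ledge [-3.22 -0.    2.75] gap 0.6 q6 1.49
```

View pics/c4.png

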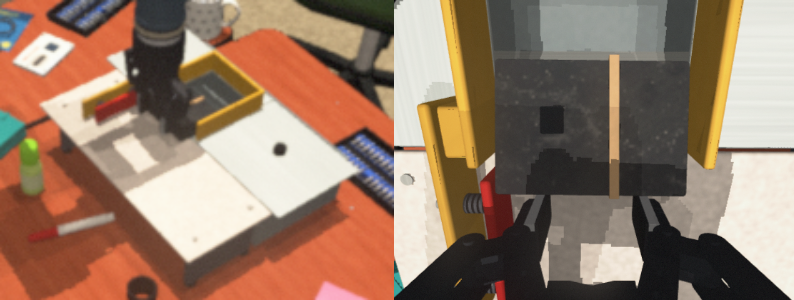

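The bundle is in the mouth, clear of both cheeks, with its rear edge (row ~195) still held by the fingers as it starts to tip. I keep pushing.

```bash
for i in 1 2 3; do python3 -m pendant '[[[0.003,0,0,0,0,0,0.6],[0.003,0,0,0,0,0,0.6],[0.003,0,0,0,0,0,0.6]]]'>/dev/null;  python3 -c "from h import *;st()"; done; python3 -c "
from h import *
a=snap('scene')[0][110:270,210:420];b=snap('wrist')[0]
b=cv2.resize(b,(400,300));a=cv2.resize(a,(394,300))
cv2.imwrite('pics/c5.png',cv2.cvtColor(np.hstack([a,b]),cv2.COLOR_RGB2BGR))"
```

```text
t 20.4 ledge [-0.0262  0.0462] z 0.1212 toolx yaw rel deg -0.2 tilt [ 0.002  0.    -1.   ] F ledge [-0.51 -0.22 -0.29] gap 0.6 q6 1.49
 t 20.7 ledge [-0.0197  0.0461] z 0.1212 toolx yaw rel deg -0.19 tilt [ 0.  0. -1.] F ledge [ 0.94 -0.04  0.5 ] gap 0.6 q6 1.49
 t 21.0 ledge [-0.0126  0.0462] z 0.1212 toolx yaw rel deg -0.19 tilt [ 0.  0. -1.] F ledge [ 0.78 -1.08  0.2 ] gap 0.6 q6 1.49
```

View pics/c5.png

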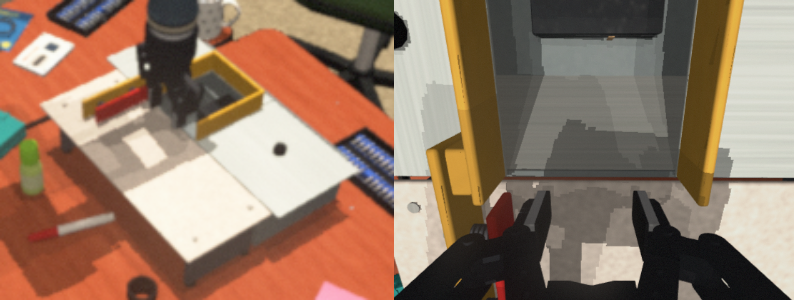

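The bundle has slid down the chute to the far end of the box (right half, around (597,20)). I draw back, lift clear, and check its height from above.

```bash
python3 -m pendant '[[[-0.01,0,0,0,0,0,0.6],[-0.02,0,0,0,0,0,0.6],[-0.03,0,-0.03,0,0,0,0.6],[0,0,-0.05,0,0,0,0.6],[0,0,-0.05,0,0,0,0.6],[-0.04,0.02,-0.04,0,0,0,0.6],[-0.02,0.06,0,0,0,0,0.6],[0,0.06,0,0,0,0,0.6],[0,0.06,0,0,0,0,0.6],[0,0.06,0,0,0,0,0.6],[0,0,0,0,0,0,0.6],[0,0,0,0,0,0,0.6],[0,0,0,0,0,0,0.6]]]'>/dev/null; python3 - <<'E'
from h import *
st()
def look(f=None):
    p,W,s=snap('top',f);c,sn=np.cos(Y),np.sin(Y);D=W[...,:2]-O;lx=c*D[...,0]+sn*D[...,1];ly=-sn*D[...,0]+c*D[...,1];Z=W[...,2]
    m=(lx>.01)&(lx<.125)&(ly>-.005)&(ly<.095)&(p.max(-1)<75)
    print(m.sum(),np.nanmedian(lx[m]),np.nanmedian(ly[m]),np.nanpercentile(Z[m],[5,50,95]).round(3))
look('t5');look()
import cv2
a=cv2.imread('pics/t5.png')[90:270,170:370];cv2.imwrite('pics/t5c.png',cv2.resize(a,None,fx=3,fy=3))
E
```

```text
t 22.4 ledge [-0.1102 -0.1597] z 0.2569 toolx yaw rel deg -0.16 tilt [-0.001  0.001 -1.   ] F ledge [-0.33 -0.54 -0.76] gap 0.6 q6 1.1
451 0.10519102748138467 0.04348652462889522 [0.012 0.035 0.04 ]
451 0.10516246628753254 0.04156563685861448 [0.012 0.036 0.04 ]
```

View pics/t5c.png

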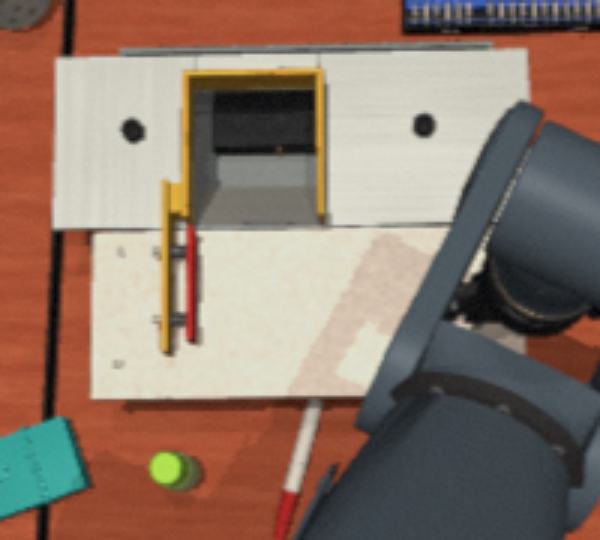

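The bundle lies flat on the box floor at (265,122). Its top is at about z 0.036, which fits 8 + 29 mm. The bottle and marker have not moved, and the arm is clear.

```bash
python3 -c "
from station import job
print(job.sign_off())"
```

```text
the job is handed in; nothing more can be done
None
```

The bundle is lying flat on the floor of the collection box, after bearing on the stop at about 4 N and going through the mouth with at most about 6 N of measured push; the job is handed in, but no verdict came back.

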